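# Balance the counterweighted lamp arm on its stand

### The job

Before it goes back on the magnifier lamp, the arm with the red counterweight has to be checked for balance. Judge where the arm balances, lift it off the bench by that point without letting it tip, and set it across the yellow top of the stand at the same point, so that it stays there level on its own once you let go. Leave the plain spare arm alone.

Things in the scene. Friction and masses are not known exactly. Their poses are not given: they have to be found in the camera images.
- bar_mid (a point): The middle of the lamp arm that carries the red counterweight: a straight, uniform, black-painted aluminium bar 300 mm long, 15 mm wide and 30 mm tall, lying on its 15 mm edge on the bench, about 350 g, with a bright steel disc near each end. This point is half-way along and half-way up (15 mm above the underside). x runs along the bar towards the end with the counterweight, y across it, z up.
- weight_mid (a point): The red steel counterweight, a block 30 mm long (along the bar), 44 mm wide and 44 mm tall, clamped tightly around the bar somewhere between 85 and 130 mm from the bar's middle and reaching down to its underside; about 350 g, as heavy as the bar, within a tenth. So bar and weight together balance about half-way between the bar's middle and this point. The point is at the block's middle along the bar, at half the bar's height.
- stand_top (a point): The middle of the flat top of the balance stand: a level yellow square 40 mm by 40 mm, 10 mm thick, 100 mm above the bench, on a white post 24 mm thick with a round dark foot of 100 mm. The stand is fixed. x and y lie along the square's sides, z up. The arm may lie across it in any direction, with the 30 mm side upright as it is on the bench.
- spare_mid (a point): The middle (half-way along and half-way up) of the plain spare arm: the same black aluminium bar, 300 x 15 x 30 mm, loose on the bench, without a counterweight. x along it, z up. It is to be left alone.

How it is judged:
On the way:
1. the arm is lifted clear of the bench, level to within 10 degrees, held near its balance point (between the bar's middle and the weight, 18 to 90 mm along the bar from each) (height (world z) of bar_mid above 0.06 m and angle between bar_mid's own z axis and vertical below 0.175 rad and x of the grasp point in the frame of bar_mid between 0.018 and 0.09 m and x of the grasp point in the frame of weight_mid between -0.09 and -0.018 m), for 0.2 s.
At the end, for the whole second after the job is handed in: The arm with the red counterweight rests unmoving on the stand's yellow top, upright and level within 10 degrees, its middle 108 to 122 mm above the bench (115 seated) and within 100 mm sideways of the stand's middle; the spare arm is within 30 mm of its start (height (world z) of bar_mid between 0.108 and 0.122 m and angle between bar_mid's own z axis and vertical below 0.175 rad and horizontal distance between bar_mid and stand_top below 0.1 m and linear speed of bar below 0.02 m/s and angular speed of bar below 0.1 rad/s and distance of spare_mid from where it was at the start of the episode below 0.03 m); the robot touches nothing.
It fails at once if the arm with the counterweight tips by more than 20 degrees (angle between bar_mid's own z axis and vertical above 0.35 rad).
It fails at once if the spare arm is moved by more than 30 mm (distance of spare_mid from where it was at the start of the episode above 0.03 m).
It also fails if it takes over 35 s, if anything falls off the work surface, if the arm or the gripper's body presses on something with over 40 N, if the wrist force passes 120 N, or if a joint passes its speed limit or range.

### The arm

A 7-joint arm with a two-finger parallel gripper is mounted at the origin on the work surface. World frame = base frame: x ahead of the robot, y to its left, z up, the work surface at z = 0. Lengths are in m, angles in rad, forces in N, time in s.
With the tool pointing down it reaches from about 0.425 to 0.875 m from the base axis. Payload 4.7 kg.
Tool frame: the origin (TCP) lies at the very end of the fingers, on their centre line; the grasp point (between the pads) lies 19 mm behind it; z points along the fingers, y is the line along which they close (so a half turn about z gives the same grasp; the last joint's range is limited). The gripper opens to 87 mm and grips with 3 to 60 N. Pads are 19 mm wide; open, the fingers measure 117 mm over their backs; the gripper's body (75 mm by 190 mm) begins 51 mm behind the grasp point.
Start: joints at [-1.293, 0.321, -0.07, 1.45, 0.023, 1.371, -0.057], TCP at [0.17, 0.628, 0.223] pointing down, gripper open.
Joint ranges: [-2.86, 2.86], [-0.3, 2.09], [-1.38, 1.24], [0.06, 2.45], [-1.56, 4.7], [0.09, 2.05], [-2.69, 2.69]. Speed limits (rad/s): [2.57, 2.57, 3.14, 3.14, 3.14, 3.14, 3.14].

### API

Orientations are given as a rotation vector (axis times angle).
In Python, from bench import ctrl, get_image, job gives the robot as it stands.
- The arm moves only by the shell command python3 -m crank 'ROWS' [FORCE]. ROWS is JSON, a list that holds one entry, the list of rows, each a list of 5 numbers: the shift along the tool's x, y, z in mm, then the turn about the tool's z in rad, then the closure, from -1 (fully open) to 1 (shut), so that 0 is half open. A call has 1 to 10 rows; each row shifts and turns the commanded pose from where the row before left it, along the tool's axes as they then stand; what a row does not reach is not made up. A row lasts 1/12 s, in which the tool goes at most 41.7 mm and 7.16 degrees, less where a joint would pass 70% of its speed; a pose out of reach is approached as far as the arm can. A call with a gripper value outside its range is refused whole. The fingers move at their own pace and stop on an object; FORCE is the grip in N (left out, the last holds). Time passes only in rows, so rows that do not move let the fingers close. It gives the time, the measured TCP pose, the force, the opening and the grip force at its end, in the units of the state.
- ctrl.get_state(): the state, without advancing time (a new reading comes with each control period).
- get_image(name): name is "side" or "top"; returns a dict with "pixels" (420x560x3 uint8, red, green, blue), "fx", "fy", "cx", "cy" (pixels), "T" (4x4, takes a point from camera to world coordinates). Camera axes: x right, y down, z forward; pixel columns grow to the right and rows downward; lengths in m; the calibration is good to about 2 mm. A picture is of the moment at which its call begins. There is no depth.
- job.close_job(): hands the job in; it is judged then, once.
The state is a dict: "time": time; "joint_positions": joint angles; "qd": joint speeds; "joint_torque": joint torques, N m; "position": TCP position; "tool_rot": TCP orientation; "ft_force": force on the tool from outside, world axes, zero at the start; "torque": the same for the moment, N m; "grip_width": opening from 0.0 (shut) to 1.0 (fully open); "grip_force": force on a finger pad.
Only numpy, scipy, OpenCV 4.12 (cv2) and the standard library are available. Lean on these libraries where they do the work, as an engineer would, in place of code of your own. Each camera call takes 0.05 s, during which the arm holds its last target. There are 200 camera calls.

## Working session

There is one attempt and no reset: what is moved stays moved. The work goes in short steps, Python scripts to look and compute and a shell command to move; the robot and the scene stay as the last step left them, time stands still between calls to the robot, and variables do not carry over. Pictures are saved under pics/ and viewed, at most 10 in all, crops included, and the job is handed in when it is done.

```bash
mkdir -p pics; ls; python3 - <<'E'
from bench import ctrl,get_image,job
import cv2,numpy as np
np.set_printoptions(precision=4,suppress=True)
for n in ["top","side"]:
    d=get_image(n); cv2.imwrite(f"pics/{n}0.png",d["pixels"][:,:,::-1]); print(n,d["fx"],d["fy"],d["cx"],d["cy"]);print(d["T"])
s=ctrl.get_state()
for k in s: print(k,s[k])
E
```

```text
pics
top 441.1826060212786 441.1826060212786 284.44325405579576 203.8709251126255
[[ 0.0229 -0.9846  0.1731  0.4972]
 [-0.9997 -0.0203  0.017   0.0013]
 [-0.0132 -0.1735 -0.9848  0.8642]
 [ 0.      0.      0.      1.    ]]
side 419.5141501573063 419.5141501573063 277.4426743714266 207.32311143809184
[[-0.8287 -0.3719  0.4183  0.348 ]
 [-0.5596  0.5358 -0.6322  0.4546]
 [ 0.011  -0.758  -0.6521  0.5502]
 [ 0.      0.      0.      1.    ]]
time 0.1
joint_positions [-1.2929  0.3217 -0.0701  1.4516  0.0226  1.3708 -0.0569]
qd [ 0.0014 -0.001  -0.001  -0.0025  0.0011  0.0014  0.    ]
joint_torque [ -0.0004 -49.2574  -0.4061 -31.34    -0.0641   0.0394   0.0001]
position [0.1694 0.627  0.2216]
tool_rot [-0.413  -3.1142  0.0027]
ft_force [-0.0989  0.6545 -0.3979]
torque [-0.0055  0.0128 -0.028 ]
grip_force 0.0
grip_width 1.0024424165359067
```

View pics/top0.png

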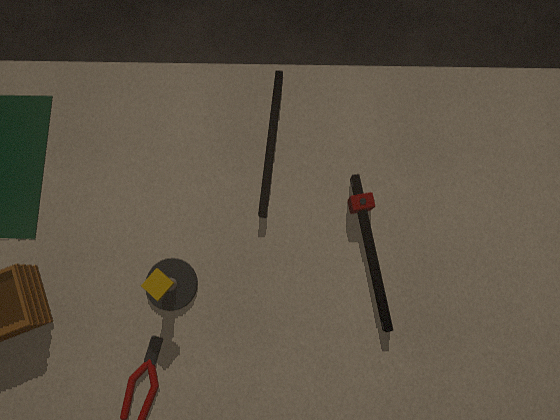

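View pics/side0.png

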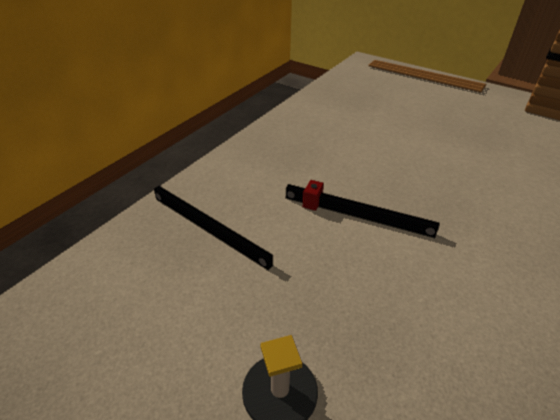

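The top view shows the weighted arm running from (355,177) to (388,330), with the red block at (362,202). The stand's yellow top is at (157,284) and the spare runs from (279,72) to (263,216). The side view shows the same layout: weight at (313,195), yellow top at (281,354). I'll fit box models to the silhouettes in both views.

```bash
cat > vis.py <<'E'
import cv2,numpy as np
from scipy.optimize import minimize
from bench import get_image
def proj(d,P):
    R,t=d["T"][:3,:3],d["T"][:3,3]; p=(P-t)@R
    return np.c_[d["fx"]*p[:,0]/p[:,2]+d["cx"],d["fy"]*p[:,1]/p[:,2]+d["cy"]]
def unproj(d,u,v,z):
    r=d["T"][:3,:3]@[(u-d["cx"])/d["fx"],(v-d["cy"])/d["fy"],1]; t=d["T"][:3,3]
    return t+r*(z-t[2])/r[2]
def box(x,y,yaw,x0,x1,w,z0,z1):
    c,s=np.cos(yaw),np.sin(yaw)
    return np.array([[x+c*a-s*b,y+s*a+c*b,z] for a in(x0,x1) for b in(-w/2,w/2) for z in(z0,z1)])
S=4
def render(d,boxes):
    m=np.zeros((420*S,560*S),np.uint8)
    for B in boxes:
        h=cv2.convexHull(proj(d,B).astype(np.float32))
        cv2.fillConvexPoly(m,np.round(((h+.5)*S-.5)*16).astype(np.int32),255,shift=4)
    return cv2.resize(m,(560,420),interpolation=cv2.INTER_AREA)/255.
def fit(ds,masks,model,p0,step):
    f=lambda p:sum(np.abs(render(d,model(p))-m).sum()/m.sum() for d,m in zip(ds,masks))
    p0=np.array(p0,float)
    for k in (1,.3):
        sim=np.vstack([p0]+[p0+k*np.eye(len(p0))[i]*step[i] for i in range(len(p0))])
        r=minimize(f,p0,method="Nelder-Mead",options=dict(initial_simplex=sim,maxiter=150,xatol=1e-5,fatol=1e-4)); p0=r.x
    return r.x,r.fun
def blob(mask,pt):
    n,l=cv2.connectedComponents(mask.astype(np.uint8)); return (l==l[pt[1],pt[0]]).astype(float) if mask[pt[1],pt[0]] else None
E
cat > m.py <<'E'
from vis import *
np.set_printoptions(precision=4,suppress=True)
ds=[get_image("top"),get_image("side")]
H=[cv2.cvtColor(d["pixels"],cv2.COLOR_RGB2HSV).astype(int) for d in ds]
red=[((h[...,0]<8)|(h[...,0]>172))&(h[...,1]>150)&(h[...,2]>50) for h in H]
yel=[(h[...,0]>18)&(h[...,0]<32)&(h[...,1]>180)&(h[...,2]>90) for h in H]
dark=[h[...,2]<45 for h in H]
for i,(a,b) in enumerate([((375,265),(157,284)),((370,212),(281,354))]):
    print([H[i][q[1],q[0]] for q in (a,b)],red[i].sum(),yel[i].sum(),dark[i].sum())
rm=[blob(red[0],(362,207)),blob(red[1],(313,200))]; ym=[blob(yel[0],(157,284)),blob(yel[1],(281,354))]
bm=[blob(dark[0]|red[0],(375,265)),blob(dark[1]|red[1],(370,212))]
print([m.sum() if m is not None else None for m in rm+ym+bm])
A=unproj(ds[0],388,330,.03);B=unproj(ds[0],355,177,.03);c=(A+B)/2;yaw=np.arctan2(*(B-A)[[1,0]])
print(A,B,np.linalg.norm(A-B))
arm=lambda p:[box(*p[:3],-.15,.15,.015,0,.03),box(*p[:3],p[3]-.015,p[3]+.015,.044,0,.044)]
for idx in ([0],[1],[0,1]):
    p,e=fit([ds[i] for i in idx],[bm[i] for i in idx],arm,[c[0],c[1],yaw,.1],[.01,.01,.05,.02]); print("arm",p,e)
    w=fit([ds[i] for i in idx],[rm[i] for i in idx],lambda q:[box(*p[:3],q[0]-.015,q[0]+.015,.044,0,.044)],[.1],[.02]); print("weight",w)
    s=unproj(ds[0],157,284,.1); q,e=fit([ds[i] for i in idx],[ym[i] for i in idx],lambda p:[box(*p,-.02,.02,.04,.09,.1)],[s[0],s[1],.7],[.01,.01,.1]); print("stand",q,e)
np.save("p.npy",np.r_[p,w[0],q])
for i in (0,1): cv2.imwrite(f"pics/m{i}.png",np.dstack([255*bm[i],255*ym[i],255*(render(ds[i],arm(p))+render(ds[i],[box(*q,-.02,.02,.04,.09,.1)]))]))
E
python3 m.py
```

```text
[array([36, 36, 35]), array([ 23, 222, 116])] 1179 545 22099
[array([ 0, 64,  4]), array([ 21, 216, 144])] 392 43091 14648
[np.float64(301.0), np.float64(392.0), np.float64(545.0), np.float64(1049.0), np.float64(1750.0), np.float64(2483.0)]
[ 0.4144 -0.1784  0.03  ] [ 0.6995 -0.1197  0.03  ] 0.29108902711419893
arm [ 0.5592 -0.15    0.205   0.0943] 0.18093669467787113
weight (array([0.095]), np.float64(0.6614031659175298))
stand [0.4881 0.2311 0.9058] 0.12100017988846913
arm [ 0.5599 -0.1489  0.1985  0.0941] 0.1748754274162343
weight (array([0.0925]), np.float64(0.4480692276910764))
stand [0.4902 0.23   0.8527] 0.184900652348642
arm [ 0.5597 -0.1498  0.2042  0.092 ] 0.35877642817094624
weight (array([0.0936]), np.float64(1.102597783299366))
stand [0.4887 0.2311 0.8743] 0.3188475819920153[ WARN:0@4.515] global loadsave.cpp:1063 imwrite_ Unsupported depth image for selected encoder is fallbacked to CV_8U.
```

```bash
cat > go.py <<'E'
import sys,numpy as np
from scipy.spatial.transform import Rotation as R
from bench import ctrl
np.set_printoptions(precision=4,suppress=True)
# target x y z (TCP) and world yaw of tool x; prints turn, then shift in tool axes after the turn
x,y,z,yaw=map(float,sys.argv[1:5]); s=ctrl.get_state(); r=R.from_rotvec(s["tool_rot"]); X=r.as_matrix()[:,0]
t=(-(yaw-np.arctan2(X[1],X[0]))+np.pi)%(2*np.pi)-np.pi
r2=r*R.from_rotvec([0,0,t]); d=np.array([x,y,z])-s["position"]
print("turn",t,"shift after turn mm",1e3*r2.inv().apply(d),"tool z",r.as_matrix()[:,2],s["position"],s["time"],s["joint_positions"])
print(s["ft_force"],s["torque"],s["grip_width"],s["grip_force"])
E
python3 -c "
import numpy as np;p=np.load('p.npy');print(p);c=p[:2]+p[4]/2*np.array([np.cos(p[2]),np.sin(p[2])]);print(c)"
python3 go.py 0.6055 -0.1403 0.2 3.3458
```

```text
[ 0.55969736 -0.14983357  0.20416905  0.09199498  0.09363281  0.48869024
  0.23112076  0.87427202]
[ 0.60554138 -0.14034138]
turn -0.4679674766905104 shift after turn mm [-271.3728 -839.9332   22.709 ] tool z [-0.0002 -0.0012 -1.    ] [0.1694 0.6272 0.2219] 0.2 [-1.2929  0.3215 -0.0701  1.4512  0.0226  1.3709 -0.0569]
[ 0.6032  0.3518 -0.6969] [0.0118 0.043  0.0374] 0.9988327917726103 0.0
```

```bash
python3 -m crank '[[[0,0,0,-0.117,-1],[0,0,0,-0.117,-1],[0,0,0,-0.117,-1],[0,0,0,-0.117,-1],[-5,-16,0,0,-1],[-11.3,-35,0,0,-1],[-11.3,-35,0,0,-1],[-11.3,-35,0,0,-1],[-11.3,-35,0,0,-1],[-11.3,-35,0,0,-1]]]' 30
python3 -m crank '[[[-11.3,-35,0,0,-1],[-11.3,-35,0,0,-1],[-11.3,-35,0,0,-1],[-11.3,-35,0,0,-1],[-11.3,-35,0,0,-1],[-11.3,-35,0,0,-1],[-11.3,-35,0,0,-1],[-11.3,-35,0,0,-1],[-11.3,-35,0,0,-1],[-11.3,-35,0,0,-1]]]'
python3 -m crank '[[[-11.3,-35,0,0,-1],[-11.3,-35,0,0,-1],[-11.3,-35,0,0,-1],[-11.3,-35,0,0,-1],[-11.3,-35,0,0,-1],[-11.3,-35,0,0,-1],[-11.3,-35,0,0,-1],[-7,-22,0,0,-1],[-5,-15,0,0,-1],[0,0,0,0,-1]]]'
python3 go.py 0.6055 -0.1403 0.09 3.3458
```

```text
time: 1.03
position: [0.2691, 0.4512, 0.2224]
tool_rot: [0.32, -3.125, 0.0]
ft_force: [1.0, -0.1, 1.3]
grip_width: 1.001
grip_force: 0.0
time: 1.87
position: [0.4506, 0.1314, 0.2227]
tool_rot: [-0.32, 3.125, 0.001]
ft_force: [0.6, 1.3, 0.8]
grip_width: 1.003
grip_force: 0.0
time: 2.7
position: [0.5969, -0.129, 0.2222]
tool_rot: [0.312, -3.126, 0.005]
ft_force: [-0.6, 0.4, -0.4]
grip_width: 0.997
grip_force: 0.0
turn -0.00535016780983355 shift after turn mm [ -6.2643 -12.3909 132.1885] tool z [-0.0002 -0.0032 -1.    ] [ 0.5969 -0.129   0.2222] 2.7 [-0.3575  0.266   0.6347  1.577  -0.1572  1.3507  2.0644]
[-0.6213  0.3821 -0.3865] [-0.015   0.0159  0.0525] 0.9973608775927332 0.0
```

```bash
python3 -m crank '[[[-6,-12,20,-0.005,-1],[0,0,35,0,-1],[0,0,35,0,-1],[0,0,30,0,-1],[0,0,12,0,-1],[0,0,0,0,-1],[0,0,0,0,-1]]]'
python3 go.py 0.6055 -0.1403 0.006 3.3458
python3 - <<'E'
from bench import get_image
import cv2
cv2.imwrite("pics/s1.png",get_image("side")["pixels"][:,:,::-1])
E
```

```text
time: 3.28
position: [0.605, -0.1344, 0.0912]
tool_rot: [-0.329, 3.124, 0.0]
ft_force: [-0.1, -0.7, 0.6]
grip_width: 1.005
grip_force: 0.0
turn 0.005812571625344987 shift after turn mm [ 0.7701 -5.8978 85.1623] tool z [ 0.0001  0.0002 -1.    ] [ 0.605  -0.1344  0.0912] 3.2833 [-0.3104  0.3951  0.6025  1.703  -0.2451  1.1196  2.1446]
[-0.0733 -0.7217  0.5569] [0.0422 0.0119 0.0162] 1.0045825118078995 0.0
```

View pics/s1.png

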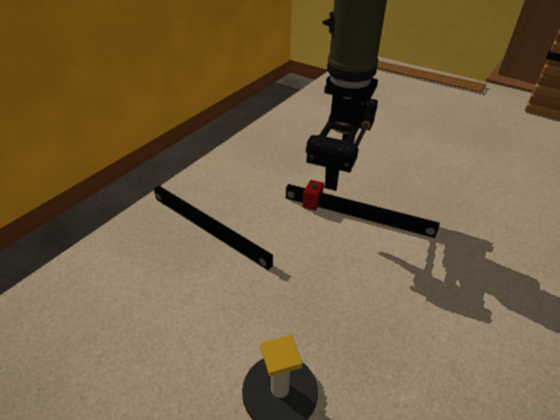

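The finger, with its tip at (332,187), is above the bar just to the right of the red block (313,195), as planned. Going down.

```bash
python3 -m crank '[[[0.8,-6,20,0.003,-1],[0,0,25,0,-1],[0,0,20,0,-1],[0,0,13,0,-1],[0,0,5,0,-1],[0,0,0,0,-1],[0,0,0,0,-1]]]'
python3 go.py 0.6055 -0.1403 0.006 3.3458
python3 - <<'E'
from vis import *
d=get_image("side");cv2.imwrite("pics/s2.png",cv2.resize(d["pixels"][120:270,240:460,::-1],None,fx=3,fy=3))
E
```

```text
time: 3.92
position: [0.6065, -0.1413, 0.009]
tool_rot: [-0.323, 3.123, -0.001]
ft_force: [-0.2, -0.7, -0.1]
grip_width: 1.002
grip_force: 0.0
turn 0.0021253901088247318 shift after turn mm [0.7409 1.1762 3.0259] tool z [ 0.0022 -0.0003 -1.    ] [ 0.6065 -0.1413  0.009 ] 3.9167 [-0.2665  0.4974  0.5669  1.755  -0.3143  0.9783  2.1997]
[-0.2214 -0.7062 -0.1006] [0.0385 0.0362 0.0254] 1.0021729033691664 0.0
```

View pics/s2.png

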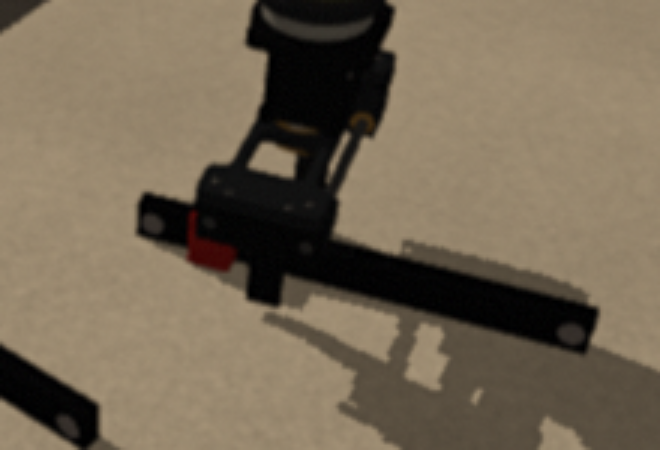

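The near finger (crop 265,300) stands in front of the bar, clear of the red block (crop 212,245). Closing now.

```bash
python3 -m crank '[[[0.5,0.5,3,0,-1],[0,0,0,0,-0.3],[0,0,0,0,0.2],[0,0,0,0,0.5],[0,0,0,0,1],[0,0,0,0,1],[0,0,0,0,1],[0,0,0,0,1],[0,0,0,0,1],[0,0,0,0,1]]]' 35
python3 go.py 0.6055 -0.1403 0.006 3.3458
```

```text
time: 4.8
position: [0.6047, -0.1407, 0.0045]
tool_rot: [-0.323, 3.125, 0.0]
ft_force: [0.2, -0.3, -0.3]
grip_width: 0.403
grip_force: 0.0
turn 0.002038736137139452 shift after turn mm [-0.8679  0.2185 -1.4587] tool z [ 0.  0. -1.] [ 0.6047 -0.1407  0.0045] 4.8 [-0.2658  0.5014  0.5649  1.76   -0.3168  0.972   2.2013]
[ 0.167  -0.2598 -0.2623] [-0.0206  0.0003  0.0212] 0.40299921999997296 0.0
```

```bash
python3 -m crank '[[[0,0,0,0,1],[0,0,0,0,1],[0,0,0,0,1],[0,0,0,0,1],[0,0,0,0,1],[0,0,0,0,1],[0,0,0,0,1],[0,0,0,0,1],[0,0,0,0,1],[0,0,0,0,1]]]'
python3 go.py 0.6055 -0.1403 0.006 3.3458
```

```text
time: 5.63
position: [0.6045, -0.1398, 0.0046]
tool_rot: [0.324, -3.124, -0.002]
ft_force: [-1.9, 3.9, 3.4]
grip_width: 0.169
grip_force: 35.0
turn 0.0024091654464122314 shift after turn mm [-0.8673 -0.7044 -1.4378] tool z [-0.0006  0.0013 -1.    ] [ 0.6045 -0.1398  0.0046] 5.6333 [-0.2661  0.5011  0.5643  1.7602 -0.3174  0.9729  2.2012]
[-1.8752  3.9209  3.4498] [ 1.0849  0.5739 -0.0726] 0.1689617960390481 35.000146413221955
```

```bash
python3 -m crank '[[[0,0,-4,0,1],[0,0,-6,0,1],[0,0,-8,0,1],[0,0,-6,0,1],[0,0,-4,0,1],[0,0,0,0,1],[0,0,0,0,1],[0,0,0,0,1]]]'
python3 go.py 0.6055 -0.1403 0.2 3.3458
python3 - <<'E'
from vis import *
from bench import ctrl
F=[];M=[]
for i in range(3):
    d=get_image("side"); s=ctrl.get_state();F+=[s["ft_force"]];M+=[s["torque"]]
F=np.mean(F,0);M=np.mean(M,0);u=np.array([np.cos(.204),np.sin(.204)])
print(F,M,"moment along/perp bar",M[:2]@u, M[:2]@[-u[1],u[0]])
cv2.imwrite("pics/s3.png",cv2.resize(d["pixels"][100:270,220:480,::-1],None,fx=3,fy=3))
E
```

```text
time: 6.3
position: [0.6045, -0.1406, 0.0323]
tool_rot: [0.323, -3.125, -0.0]
ft_force: [-1.0, 0.7, -7.6]
grip_width: 0.166
grip_force: 35.0
turn 0.002051427063294753 shift after turn mm [  -1.0355    0.1251 -167.6787] tool z [-0.0004  0.0001 -1.    ] [ 0.6045 -0.1406  0.0323] 6.3 [-0.279   0.4657  0.5801  1.7446 -0.2932  1.0191  2.1847]
[-0.9767  0.6939 -7.6219] [ 0.0255  0.0398 -0.0205] 0.16628354673353996 34.998207511380315
[-0.63531829  0.30349983 -6.84533023] [ 0.03713138  0.01845686 -0.01699739] moment along/perp bar 0.04010056531081435 0.01055176273383056
```

View pics/s3.png

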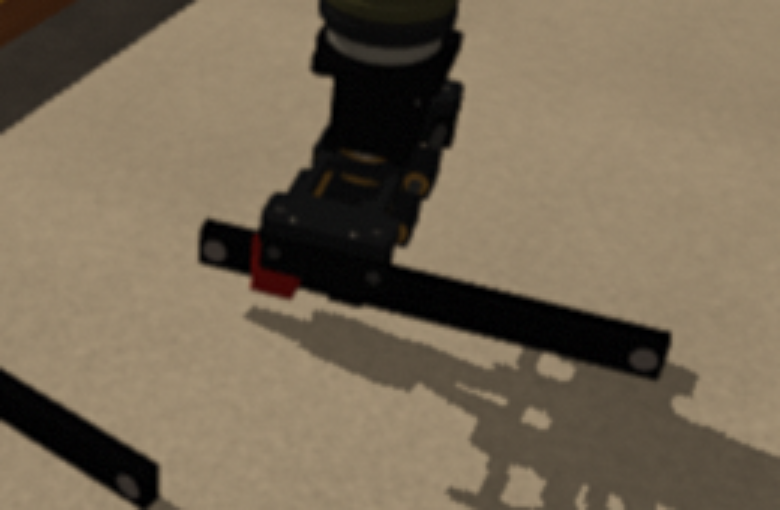

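The arm is lifted and level: its end disc is at crop (643,357) and the block at (275,272). The moment puts the balance point about 1.5 mm from the grasp. Raising it and carrying it to the stand.

```bash
python3 -m crank '[[[0,0,-10,0,1],[0,0,-20,0,1],[0,0,-25,0,1],[0,0,-25,0,1],[0,0,-25,0,1],[0,0,-20,0,1],[0,0,-10,0,1],[0,0,-5,0,1],[0,0,0,0,1],[0,0,0,0,1]]]'
python3 go.py 0.4887 0.2311 0.172 3.3458
```

```text
time: 7.28
position: [0.6039, -0.1405, 0.1714]
tool_rot: [0.323, -3.123, -0.001]
ft_force: [-0.8, 0.5, -8.2]
grip_width: 0.169
grip_force: 35.0
turn 0.001980248868719059 shift after turn mm [ 37.5004 387.2045  -0.2023] tool z [-0.0018  0.0004 -1.    ] [ 0.6039 -0.1405  0.1714] 7.2833 [-0.3254  0.3247  0.6303  1.6173 -0.1983  1.2663  2.117 ]
[-0.7847  0.4824 -8.1663] [ 0.0329  0.0455 -0.0218] 0.16893934256182877 34.998225504532456
```

```bash
python3 -m crank '[[[1,6,0,0,1],[2,14,0,0,1],[2,21,0,0,1],[2,21,0,0,1],[2,21,0,0,1],[2,21,0,0,1],[2,21,0,0,1],[2,21,0,0,1],[2,21,0,0,1],[2,21,0,0,1]]]'
python3 -m crank '[[[2,21,0,0,1],[2,21,0,0,1],[2,21,0,0,1],[2,21,0,0,1],[2,21,0,0,1],[2,21,0,0,1],[2,21,0,0,1],[2,21,0,0,1],[2,18,0,0,1],[1,12,0,0,1]]]'
python3 -m crank '[[[0,3,0,0,1],[0,0,0,0,1],[0,0,0,0,1],[0,0,0,0,1]]]'
python3 go.py 0.4887 0.2311 0.115 3.3458
```

```text
time: 8.12
position: [0.546, 0.0406, 0.1711]
tool_rot: [0.323, -3.122, 0.0]
ft_force: [1.1, -0.3, -7.2]
grip_width: 0.17
grip_force: 35.0
time: 8.95
position: [0.4862, 0.2317, 0.1711]
tool_rot: [0.327, -3.122, -0.0]
ft_force: [-0.4, 0.1, -7.5]
grip_width: 0.171
grip_force: 35.0
time: 9.28
position: [0.4885, 0.2303, 0.1724]
tool_rot: [0.319, -3.125, 0.002]
ft_force: [0.1, -0.0, -6.4]
grip_width: 0.167
grip_force: 35.0
turn -0.0005133528255623077 shift after turn mm [-0.4032  0.761  57.3911] tool z [ 0.0001 -0.0011 -1.    ] [0.4885 0.2303 0.1724] 9.2833 [-0.8387  0.1185  0.3761  1.8055 -0.0451  1.2265  1.3247]
[ 0.103  -0.0117 -6.3567] [-0.0467  0.0133 -0.0312] 0.16742282118592275 34.99811891466379
```

Down to just above the top, then a look.

```bash
python3 -m crank '[[[0,0.5,10,0,1],[0,0,17,0,1],[0,0,17,0,1],[0,0,9,0,1],[0,0,4,0,1],[0,0,0,0,1],[0,0,0,0,1]]]'
python3 go.py 0.4887 0.2311 0.1046 3.3458
python3 - <<'E'
from vis import *
a=get_image("side")["pixels"][200:420,140:430,::-1]; b=get_image("top")["pixels"][180:400,60:260,::-1]
cv2.imwrite("pics/s4.png",cv2.resize(np.hstack([a,b]),None,fx=1.6,fy=1.6))
E
```

```text
time: 9.87
position: [0.4882, 0.2327, 0.1159]
tool_rot: [-0.322, 3.124, 0.0]
ft_force: [0.7, 0.8, -6.4]
grip_width: 0.17
grip_force: 35.0
turn 0.0015064894125762507 shift after turn mm [-0.1582 -1.6229 11.3411] tool z [ 0.0007  0.0002 -1.    ] [0.4882 0.2327 0.1159] 9.8667 [-0.832   0.1718  0.3721  1.8685 -0.0692  1.113   1.3422]
[ 0.6965  0.8319 -6.4236] [0.0113 0.05   0.0261] 0.16995140310215764 34.99819767661393
```

View pics/s4.png

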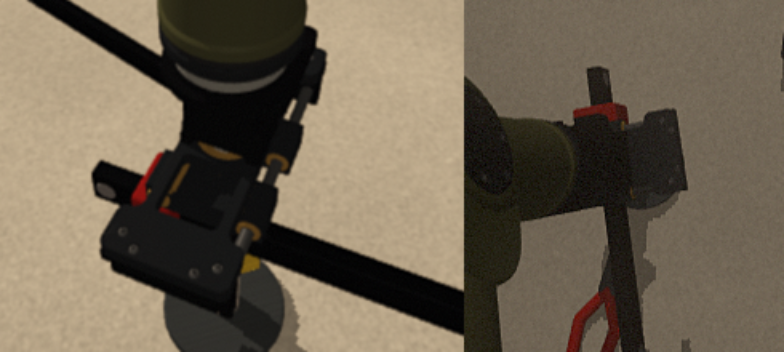

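The gripper covers the stand, and a yellow corner shows under the bar at crop (250,265). The arm is level. Lowering until the force unloads.

```bash
python3 -m crank '[[[0,-1,4,0,1],[0,0,3,0,1],[0,0,1.5,0,1],[0,0,0,0,1],[0,0,0,0,1],[0,0,0,0,1]]]'
python3 -m crank '[[[0,0,1,0,1],[0,0,0.5,0,1],[0,0,0,0,1],[0,0,0,0,1]]]'
python3 -m crank '[[[0,0,0.5,0,1],[0,0,0,0,1],[0,0,0,0,1]]]'
```

```text
time: 10.47
position: [0.488, 0.2318, 0.1071]
tool_rot: [-0.323, 3.125, 0.0]
ft_force: [0.3, -0.8, -7.2]
grip_width: 0.173
grip_force: 35.0
time: 10.8
position: [0.4879, 0.2318, 0.1055]
tool_rot: [-0.323, 3.125, 0.0]
ft_force: [0.2, 0.3, -7.2]
grip_width: 0.17
grip_force: 35.0
time: 11.05
position: [0.4879, 0.2318, 0.1051]
tool_rot: [0.323, -3.125, -0.0]
ft_force: [-0.2, 0.5, -7.2]
grip_width: 0.173
grip_force: 35.0
```

```bash
python3 -m crank '[[[0,0,0.5,0,1],[0,0,0,0,1],[0,0,0,0,1]]]'
python3 -m crank '[[[0,0,0.5,0,1],[0,0,0,0,1],[0,0,0,0,1]]]'
```

```text
time: 11.3
position: [0.4879, 0.2318, 0.1046]
tool_rot: [-0.323, 3.125, 0.0]
ft_force: [-0.1, -1.0, -6.7]
grip_width: 0.171
grip_force: 35.0
time: 11.55
position: [0.4879, 0.2318, 0.1045]
tool_rot: [-0.323, 3.125, 0.0]
ft_force: [-1.6, -1.3, -1.3]
grip_width: 0.167
grip_force: 35.0
```

Contact has been made at the expected height. Releasing.

```bash
python3 -m crank '[[[0,0,0.1,0,1],[0,0,0,0,0.6],[0,0,0,0,0.5],[0,0,0,0,0.4],[0,0,0,0,0.2],[0,0,0,0,0],[0,0,0,0,0],[0,0,0,0,0],[0,0,0,0,0],[0,0,0,0,0]]]' 10
python3 - <<'E'
from vis import *
a=get_image("side")["pixels"][200:420,140:430,::-1]; b=get_image("top")["pixels"][180:400,60:260,::-1]
cv2.imwrite("pics/s5.png",cv2.resize(np.hstack([a,b]),None,fx=1.6,fy=1.6))
E
```

```text
time: 12.38
position: [0.488, 0.2318, 0.104]
tool_rot: [-0.323, 3.125, 0.0]
ft_force: [0.3, 0.5, 0.6]
grip_width: 0.494
grip_force: 0.0
```

View pics/s5.png

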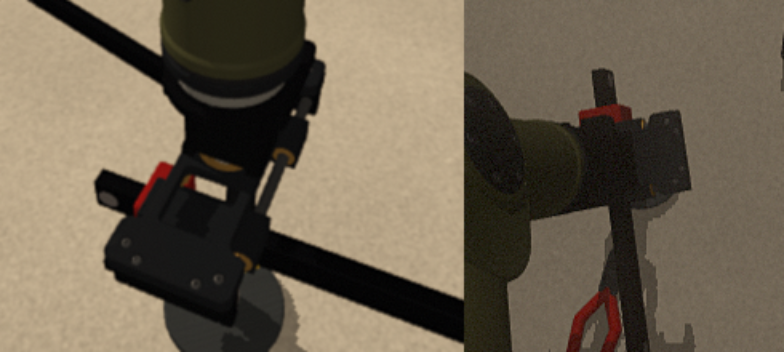

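The arm stays level with the fingers open: its end is at crop (110,190) and it rests over the foot. Retracting straight up.

```bash
python3 -m crank '[[[0,0,-4,0,0],[0,0,-8,0,0],[0,0,-12,0,0],[0,0,-20,0,0],[0,0,-25,0,0],[0,0,-25,0,0],[0,0,-20,0,0],[0,0,-6,0,0],[0,0,0,0,0],[0,0,0,0,0]]]'
python3 - <<'E'
from vis import *
a=get_image("side")["pixels"][100:420,100:430,::-1]; b=get_image("top")["pixels"][60:380,60:310,::-1]
cv2.imwrite("pics/s6.png",cv2.resize(np.hstack([a,b]),None,fx=1.35,fy=1.35))
E
```

```text
time: 13.32
position: [0.4878, 0.2317, 0.224]
tool_rot: [-0.323, 3.125, 0.001]
ft_force: [-0.6, -0.2, -0.4]
grip_width: 0.504
grip_force: 0.0
```

View pics/s6.png

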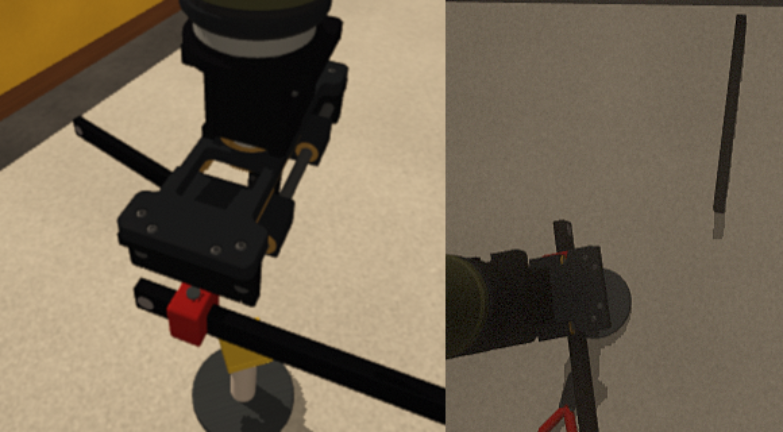

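The arm rests level across the yellow top (crop 245,345), the gripper is clear of it, and the spare hasn't moved. Handing in.

```bash
python3 -c "
from bench import job
print(job.close_job())"
```

```text
the job is handed in; nothing more can be done
None
```

I lifted the counterweighted arm by its balance point, about 47 mm from the bar's middle, and set it across the stand, where the last picture shows it level on its own with the gripper clear and the spare arm untouched; the job is handed in at about 13.5 s, and no verdict came back.

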